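# Draw the plug gauge for inspection

### The arm

A 6-joint arm with a two-finger parallel gripper is mounted at the origin on the work surface. World frame = base frame: x ahead of the robot, y to its left, z up, the work surface at z = 0. Lengths are in mm, angles in rad, forces in N, time in s.
With the tool pointing down it reaches from about 275 to 750 mm from the base axis. Payload 10.2 kg.
Tool frame: the origin (TCP) lies between the finger pads; the fingertips stand 11 mm ahead of it and the grasp point (between the pads) lies 8 mm behind it (ctrl.tip_extent is the distance from the TCP to the fingertips, in mm); z points along the fingers, y is the direction in which the jaws open and shut (so a half turn about z gives the same grasp; the last joint's range is limited). The gripper opens to 85 mm and grips with 20 to 120 N. Pads are 22 mm wide; open, the fingers measure 114 mm over their backs; the gripper's body (76 mm by 85 mm) begins 54 mm behind the grasp point. The pads swing forward as they close: fully open they stand 13 mm farther back than shut.
Start: joints at [-1.441, 0.313, 1.498, -0, 1.331, -0.223], TCP at [181.389, -492.676, 242.294] pointing down, gripper open.
Joint ranges: [-2.94, 2.94], [-0.97, 2.17], [0.19, 2.56], [-1.23, 4.37], [0.02, 3.11], [-2.88, 2.88]. Speed limits (rad/s): [2.39, 2.39, 3.01, 3.14, 3.14, 3.14].

### API

Orientations are given as a unit quaternion [w, x, y, z].
In Python, from rig import ctrl gives the robot as it stands.
- The arm moves only by the tool apply_moves, never from a script. Its argument "commands" is a list of rows, each a list of 5 numbers: the finger opening in cm, from 0 to 8.54, then the shift along the tool's x, y, z in cm, then the turn about the tool's z in rad. In form: [[jaw, dx, dy, dz, roll], ...]. A call has 1 to 12 rows; each row shifts and turns the commanded pose from where the row before left it, along the tool's axes as they then stand; what a row does not reach is not made up. A row lasts 1/12 s, in which the tool goes at most 41.7 mm and 7.16 degrees, less where a joint would pass 70% of its speed; a pose out of reach is approached as far as the arm can. A call with a gripper value outside its range is refused whole. The fingers move at their own pace and stop on an object; "squeeze" is the grip in N (left out, the last holds). Time passes only in rows, so rows that do not move let the fingers close. It gives the time, the measured TCP pose, the force and the opening at its end, in the units of the state.
- ctrl.sense(): the state, without advancing time (a new reading comes with each control period).
- ctrl.capture(name): name is "scene" or "top"; returns the picture (480x640x3 uint8, red, green, blue); there is no depth.
- ctrl.camera_info(name): a dict with "fov_y" (degrees; the focal length in pixels is half the picture's height over the tangent of half this angle, whatever the lens; pixels are square), "cx", "cy" (the principal point, pixels), "camera_from_world" (4x4, takes a point from world to camera coordinates). Camera axes: x right, y down, z forward; pixel columns grow to the right and rows downward; lengths in mm; the calibration is good to about 2 mm. A picture is of the moment at which its call begins. camera_info takes no time and is no camera call.
- ctrl.finish_job(): hands the job in, once; it reports no verdict.
The state is a dict: "time_s": time; "joints": joint angles; "dq": joint speeds; "tau": joint torques, N m; "eef_pos": TCP position; "ee_rot": TCP orientation; "force": force on the tool from outside, world axes, zero at the start; "wrist_torque": the same for the moment, N m; "grip_width": opening from 0.0 (shut) to 1.0 (fully open).
Only numpy, scipy, OpenCV 4.12 (cv2) and the standard library are available. Lean on these libraries where they do the work, as an engineer would, in place of code of your own. Each camera call takes 0.05 s, during which the arm holds its last target.

### The job

The clear cover of the gauge stand has no handle: take the flat knife from the bench, lever the cover fully open with its blade (not with the gripper), and lay the knife back down on the bench. Then take the gauge with the wide head and draw it straight up, without forcing it, until the groove round its shank stands just clear of the metal block while its foot is still well inside the bore, and finish holding it there still for inspection, not letting go. Leave the slim gauge in its bore and the other things on the bench where they are.

Things in the scene. Friction and masses are not known exactly. Their poses are not given: they have to be found in the camera images.
- stand: Gauge stand bolted to the bench. Origin: centre of its underside on the bench; z up, x from its front (cover's lip, robot's side) to its hinge side. Aluminium block 130 (x) x 180 (y) x 60 high with two vertical bores at x 0, y +45 and y -45, each 15 wide, 56 deep from its top. Wooden front and rear rails 12 thick stand on it along y (centres x -54 and +66); sides open.
- slot (a point): Centre of the slot for the blade, between the front rail's top (96 above the bench) and the closed cover's underside (108): 54 towards the stand's front from its centre, 102 above the bench. The slot is 12 high, 156 wide along y, 12 deep, and opens behind into the space over the gauges (head tops 92 above the bench).
- cover (a joint): Hinge of the cover, rad: 0 closed, growing as it opens upwards and over towards the stand's +x, stop at 1.9. The stiff friction hinge stays wherever it is left; raising the lip takes about 1 to 2 N at the lip. Cover: clear plate 6 thick, 136 from hinge axis to lip edge, 170 wide, with a plywood strip along its lip; closed, it overhangs the front rail by 10.
- cover_hinge (a point): Point on the cover's hinge axis at mid-width, 66 along +x from the stand's centre and 111 above the bench (mid-thickness of the cover). The axis runs along the stand's y.
- cover_lip (a point): Middle of the cover's free front edge, at mid-thickness; moves with the cover.
- knife_grip (a point): Flat filling knife, 200 long, 90 g, lying flat on the bench to the robot's right, blade pointing roughly away from the robot. This point is where to grip, near its centre of mass: in the wooden handle (100 long, 22 wide, 22 high), mid-width and 11 above its underside. Its x axis points along the knife to the blade's tip, z up.
- knife_tip (a point): Middle of the end of the knife's steel blade (100 long, 20 wide, 2.4 thick, half-way up the handle's height: 11 above the bench when it lies down), 135 ahead of the grip point.
- wide_head (a point): Centre of the upright cylindrical dark steel head of the gauge to draw: 30 in diameter, 32 high, resting on the block at the start (centre then 76 above the bench). Below it a loose shank 14 in diameter, 54 long, stands in one of the two bores (which one varies), with a groove round it 22 to 27 below the head. z is the gauge's axis. 0.14 to 0.28 kg.
- slim_head (a point): Centre of the head of the other gauge, dark steel, 16 in diameter and 32 high, same shank, in the other bore. Leave it.
- tape: Bystander: roll of paper tape lying flat, 100 in diameter, 25 high; origin under its centre.
- spool: Bystander: red wire spool standing, 70 in diameter, 60 high; origin under its centre.
- cart: Bystander: small wooden cart model, 120 long (x), 84 wide, 56 high; origin under its centre.
There are look-alikes about, which are no part of the job. Of the things like the part that bears knife_grip, leave any that is turquoise; of the rest the smaller one is meant. Leave any pink look-alike of the stand alone.

How it is judged:
By the outcome, as a careful person would: the job done as asked, in the order asked, and still so for the second after the job is handed in, while the arm keeps its last pose, push and grip.
It also fails if it takes over 61 s, if anything falls off the work surface, if the arm or the gripper's body presses on something with over 40 N, if the wrist force passes 120 N, or if a joint passes its speed limit or range.

## Working session

There is one attempt and no reset: what is moved stays moved. The work goes in short steps, Python scripts to look and compute and a tool call to move; the robot and the scene stay as the last step left them, time stands still between calls to the robot, and variables do not carry over. Pictures are saved under pics/ and viewed, and the job is handed in when it is done.

Besides the shell and the picture viewer there is one more tool, called after "Emit:" as name(argument=value, ...) on one line, values as JSON. apply_moves: Moves the arm, as the interface text tells. Its arguments: {"type":"object","properties":{"commands":{"type":"array"},"squeeze":{"type":"number"}},"required":["commands"]}

```bash
ls; mkdir -p pics; python3 - <<'E'
from rig import ctrl
import cv2
print(ctrl.sense())
for n in("scene","top"):
    cv2.imwrite(f"pics/{n}0.png",ctrl.capture(n)[:,:,::-1]); print(ctrl.camera_info(n))
E
```

```text
pics
{'time_s': 0.0, 'joints': array([-1.44141450e+00,  3.13454592e-01,  1.49845387e+00, -1.79132355e-05,
        1.33092940e+00, -2.23412036e-01]), 'dq': array([ 0.00098862,  0.00011685,  0.00235188, -0.00225693,  0.00160091,
       -0.00052301]), 'tau': array([-2.39825873e-03, -4.12278879e+01, -2.59746820e+01, -3.24565435e-04,
        4.09317494e-03, -8.48605794e-06]), 'eef_pos': array([ 181.34620251, -492.43654053,  241.72637839]), 'ee_rot': array([-6.22325060e-04,  9.84481796e-01,  1.75485628e-01,  2.05717729e-05]), 'force': array([ 0.12525207, -0.78668455,  0.51995604]), 'wrist_torque': array([-0.02779341,  0.03927194,  0.02396727]), 'grip_width': 1.0007950944123696}
{'fov_y': 47.363326213994384, 'cx': 315.7065904010268, 'cy': 237.90725683727624, 'camera_from_world': array([[ 6.99921642e-01,  7.14218303e-01, -1.38266701e-03,
        -2.87222750e+02],
       [ 5.16881138e-01, -5.07868720e-01, -6.89132246e-01,
        -1.94509782e+02],
       [-4.92893076e-01,  4.81623899e-01, -7.24634277e-01,
         1.60708486e+03],
       [ 0.00000000e+00,  0.00000000e+00,  0.00000000e+00,
         1.00000000e+00]])}
{'fov_y': 55.800856359764545, 'cx': 317.38914483893865, 'cy': 236.26001915637846, 'camera_from_world': array([[ 8.30538730e-02, -9.96533420e-01,  4.81642946e-03,
        -9.16610911e+01],
       [-9.71379558e-01, -8.20348795e-02, -2.22917097e-01,
         4.88806948e+02],
       [ 2.22539452e-01,  1.38355471e-02, -9.74825507e-01,
         1.19262979e+03],
       [ 0.00000000e+00,  0.00000000e+00,  0.00000000e+00,
         1.00000000e+00]])}
```

View pics/scene0.png

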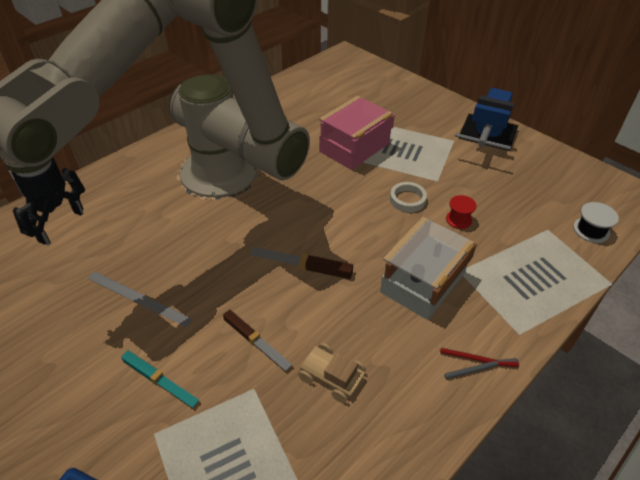

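View pics/top0.png

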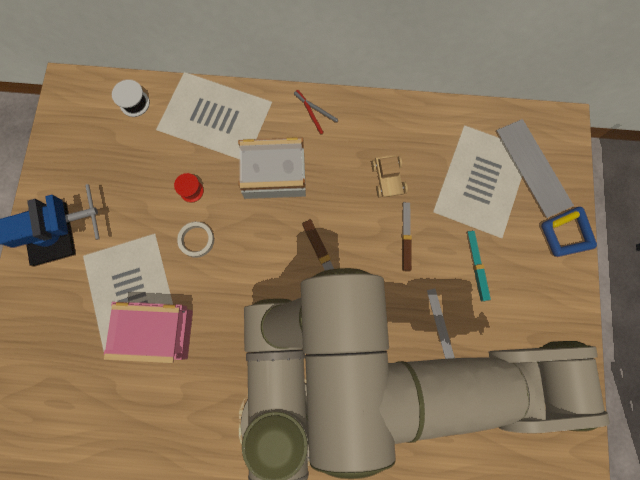

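```bash
cat > h.py <<'E'
import numpy as np, cv2
from rig import ctrl
from scipy.spatial.transform import Rotation as R
def cam(n):
    i=ctrl.camera_info(n); f=240/np.tan(np.radians(i['fov_y']/2)); return f,i['cx'],i['cy'],i['camera_from_world']
def w(n,u,v,z):
    f,cx,cy,M=cam(n); d=M[:3,:3].T@np.array([(u-cx)/f,(v-cy)/f,1]); o=-M[:3,:3].T@M[:3,3]
    return o+d*(z-o[2])/d[2]
def p(n,X):
    f,cx,cy,M=cam(n); c=M[:3,:3]@np.asarray(X,float)+M[:3,3]; return np.array([cx+f*c[0]/c[2],cy+f*c[1]/c[2]])
def tri(uv1,uv2):
    A=[];b=[]
    for n,(u,v) in(("scene",uv1),("top",uv2)):
        f,cx,cy,M=cam(n)
        for r,k in((0,(u-cx)/f),(1,(v-cy)/f)):
            a=M[r]-k*M[2];A.append(a[:3]);b.append(-a[3])
    return np.linalg.lstsq(np.array(A),np.array(b),rcond=None)[0]
def crop(n,src,x0,y0,x1,y1,k,out):
    im=cv2.imread(src) if src else ctrl.capture(n)[:,:,::-1]
    c=cv2.resize(im[y0:y1,x0:x1],None,fx=k,fy=k,interpolation=cv2.INTER_CUBIC); cv2.imwrite(out,c)
E
python3 - <<'E'
from h import *
crop(0,'pics/scene0.png',370,200,490,320,5,'pics/c1.png')
crop(0,'pics/scene0.png',210,240,370,380,5,'pics/c2.png')
crop(0,'pics/top0.png',230,130,430,280,4,'pics/c3.png')
E
```

```text
(no output)
```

View pics/c1.png

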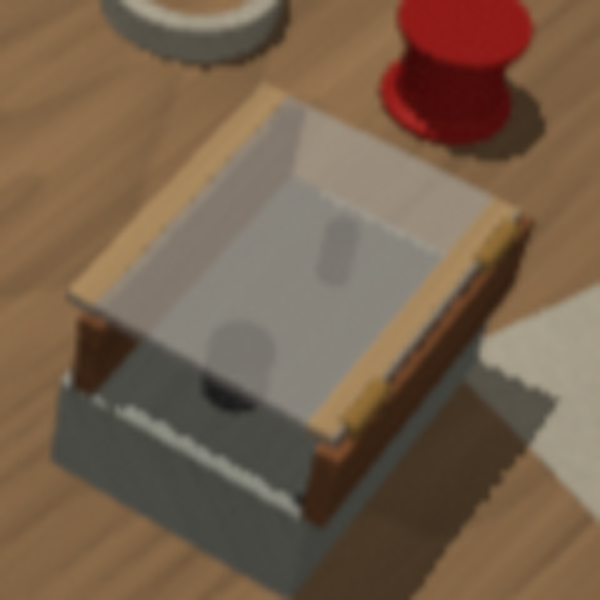

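View pics/c2.png

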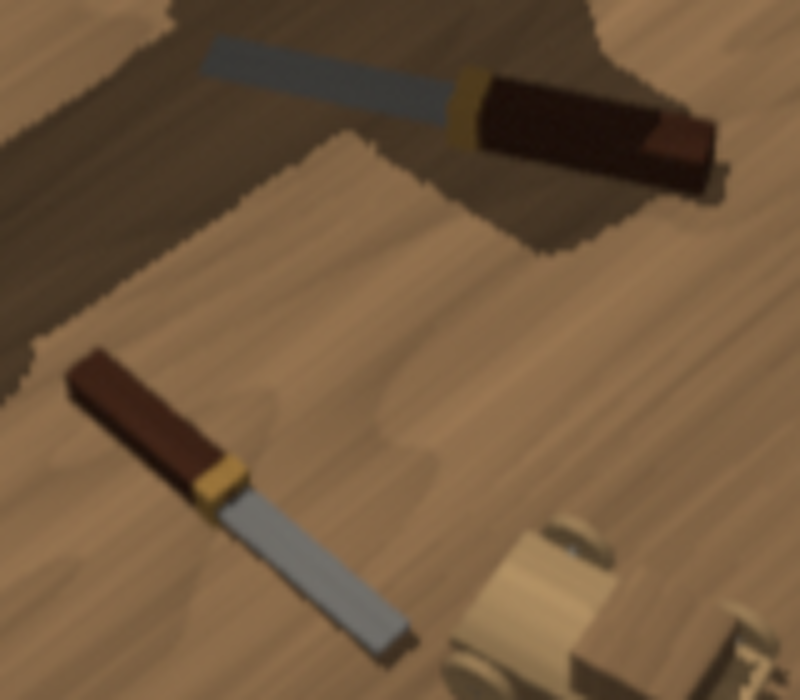

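View pics/c3.png

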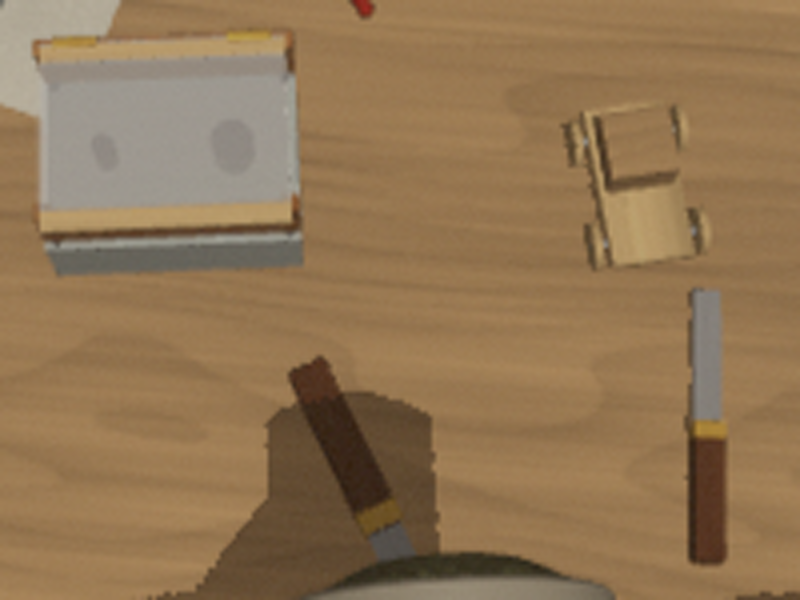

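```bash
python3 - <<'E'
from h import *
from scipy.optimize import least_squares
t=lambda a,b:(230+a/4,130+b/4); s=lambda a,b:(370+a/5,200+b/5)
obs=[("top",(-65,90,0),t(57,275)),("top",(-65,-90,0),t(303,264)),("top",(-65,90,60),t(45,245)),("top",(-65,-90,60),t(303,236)),
("scene",(-65,-90,0),s(53,460)),("scene",(65,-90,0),s(290,598)),("scene",(-65,-90,60),s(63,382)),
("scene",(-70,-85,114),s(68,290)),("scene",(-70,85,114),s(268,85)),
("top",(-70,85,114),t(40,233)),("top",(-70,-85,114),t(296,222))]
def T(q,X): c,s_=np.cos(q[2]),np.sin(q[2]); return np.array([q[0]+c*X[0]-s_*X[1],q[1]+s_*X[0]+c*X[1],X[2]])
f=lambda q:np.concatenate([p(n,T(q,X))-uv for n,X,uv in obs])
r=least_squares(f,[500,100,0],loss='soft_l1'); print(r.x,r.fun.reshape(-1,2).round(1))
for n,uv in(("top",t(232,147)),("scene",s(232,360))): print('wide?',w(n,*uv,76))
for y in(45,-45): print(T(r.x,(0,y,76)),p("top",T(r.x,(0,y,76))),p("scene",T(r.x,(0,y,76))))
b=w("top",*t(708,563),11);tp=w("top",*t(706.5,290),11);fr=w("top",*t(709,430),11)
bs=lambda a,b:(210+a/5,240+b/5)
print(b,tp,np.linalg.norm(b-tp),fr)
# scene top centre line of handle: end, tip
e=w("scene",*bs(82,362),22); k=w("scene",*bs(394,640),11); print(e,k,np.linalg.norm(e[:2]-k[:2]))
E
```

```text
[679.23358587  95.92281512 125.80538978] [[-0.8 -0.2]
 [-1.  -0.8]
 [-1.1  0.8]
 [-1.5 -0.4]
 [-1.4  1.2]
 [-0.6  1.3]
 [-1.3  0.7]
 [-0.9  1.2]
 [-2.5 -0.1]
 [-1.2 -0.9]
 [-2.  -1.6]]
wide? [682.38027583  47.9582593   76.        ]
wide? [681.27410039  54.80868399  76.        ]
[672.87913225 140.47189951  76.        ] [254.80065217 167.28951698] [436.34804369 250.47152361]
[685.58803949  51.37373074  76.        ] [286.89949732 165.58122577] [416.95735591 273.85955001]
[ 427.07224323 -308.81300794   11.        ] [ 627.01590241 -299.90719481   11.        ] 200.14190055022092 [ 522.86436115 -305.78302059   11.        ]
[ 432.36685241 -303.05588116   22.        ] [ 629.76353279 -293.96052631   11.        ] 197.60611049682143
```

```bash
cat >> h.py <<'E'
def go(x,y,z,yaw=None,base=None):
    "rows total to reach world TCP target; tool-down. prints tool-frame shift cm, and roll rad"
    st=ctrl.sense(); q=st['ee_rot']; r=R.from_quat([q[1],q[2],q[3],q[0]]).as_matrix()
    cy=np.arctan2(r[1,0],r[0,0]); P=st['eef_pos']
    d=r.T@(np.array([x,y,z])-P)/10
    roll=0 if yaw is None else -(yaw-cy)
    print('t %.2f'%st['time_s'],'P',P.round(1),'yaw %.4f'%cy,'tilt',(r[:,2]).round(4),'F',st['force'].round(1),'gw %.3f'%st['grip_width'],'| shift cm',d.round(2),'roll %.3f'%roll)
E
python3 - <<'E'
from h import *
from scipy.optimize import least_squares
k=lambda a,n:(a+.5)/n-.5
t=lambda a,b:(230+k(a,4),130+k(b,4)); s=lambda a,b:(370+k(a,5),200+k(b,5))
obs=[("top",(-65,90,0),t(57,275)),("top",(-65,-90,0),t(303,264)),("top",(-65,90,60),t(45,245)),("top",(-65,-90,60),t(303,236)),
("scene",(-65,-90,0),s(53,460)),("scene",(65,-90,0),s(290,598)),("scene",(-65,-90,60),s(63,382)),
("scene",(-70,-85,114),s(68,290)),("scene",(-70,85,114),s(268,85)),
("top",(-70,85,114),t(40,233)),("top",(-70,-85,114),t(296,222))]
def T(q,X): c,s_=np.cos(q[2]),np.sin(q[2]); return np.array([q[0]+c*X[0]-s_*X[1],q[1]+s_*X[0]+c*X[1],X[2]])
for cams in(("top","scene"),("top",),("scene",)):
    f=lambda q:np.concatenate([p(n,T(q,X))-uv for n,X,uv in obs if n in cams])
    r=least_squares(f,[680,95,.14]); print(cams,r.x.round(3)); print(r.fun.reshape(-1,2).round(1).tolist())
bs=lambda a,b:(210+k(a,5),240+k(b,5))
print(tri(bs(394,640),t(706.5,290)))
# handle butt top-centre
print(tri(bs(85,362),t(708,563)))
go(493,-304,120,.045)
E
```

```text
('top', 'scene') [6.79438e+02 9.60990e+01 1.33000e-01]
[[-0.7, -0.1], [-0.9, -0.2], [-1.0, 0.8], [-1.4, 0.1], [-1.1, 1.3], [-0.5, 1.7], [-0.9, 0.8], [-0.5, 1.3], [-1.6, 0.3], [-1.1, -0.9], [-1.9, -1.0]]
('top',) [6.79101e+02 9.24340e+01 1.28000e-01]
[[0.4, -0.1], [0.3, 0.2], [0.2, 0.9], [-0.2, 0.5], [0.1, -0.8], [-0.6, -0.6]]
('scene',) [6.79392e+02 9.97680e+01 1.23000e-01]
[[-0.2, 0.1], [-0.0, 0.7], [-0.0, -0.5], [0.4, 0.1], [-0.2, -0.5]]
[ 628.46930164 -296.61372562   13.63420449]
[ 428.29730097 -303.57418161   19.53461977]
t 0.10 P [ 181.4 -492.5  241.8] yaw 0.3529 tilt [-2.0e-04  1.2e-03 -1.0e+00] F [ 0.4 -0.2 -0.2] gw 1.000 | shift cm [35.75 -6.9  12.2 ] roll 0.308
```

Emit:
apply_moves(commands=[[8.5, 0, 0, 1, 0.103], [8.5, 0, 0, 1, 0.103], [8.5, 0, 0, 1, 0.102], [8.5, 2.7, -1.45, 0.8, 0], [8.5, 3.7, -2.0, 1, 0], [8.5, 3.7, -2.0, 1, 0], [8.5, 3.7, -2.0, 1, 0], [8.5, 3.7, -2.0, 1, 0], [8.5, 3.7, -2.0, 1, 0], [8.5, 3.7, -2.0, 1, 0], [8.5, 3.7, -2.0, 1, 0], [8.5, 3.4, -2.0, 1, 0]])

```text
time_s: 1.1
eef_pos: [485.7, -308.0, 126.1]
ee_rot: [-0.0, 1.0, 0.022, -0.0]
force: [0.0, -1.1, 0.4]
grip_width: 0.995
```

Emit:
apply_moves(commands=[[6, 0, 0, 1, 0], [6, 0, 0, 0, 0], [6, 0, 0, 0, 0]])

```text
time_s: 1.35
eef_pos: [483.6, -309.5, 116.3]
ee_rot: [-0.0, 1.0, 0.023, -0.001]
force: [-0.5, -1.0, -0.4]
grip_width: 0.702
```

```bash
python3 - <<'E'
from h import *
go(493,-302,120,.045)
for n in("scene","top"): cv2.imwrite(f"pics/{n}1.png",ctrl.capture(n)[:,:,::-1])
crop(0,'pics/scene1.png',180,230,340,390,4,'pics/d1.png')
crop(0,'pics/top1.png',330,150,490,290,4,'pics/d2.png')
P=ctrl.sense()['eef_pos']; P[2]-=11; print(p("scene",P),p("top",P))
E
```

```text
t 1.35 P [ 483.6 -309.5  116.3] yaw 0.0450 tilt [-1.3e-03  9.0e-04 -1.0e+00] F [-0.5 -1.  -0.4] gw 0.702 | shift cm [ 0.98 -0.71 -0.37] roll 0.000
[233.88323624 304.85547075] [415.6501864  244.23012514]
```

View pics/d1.png

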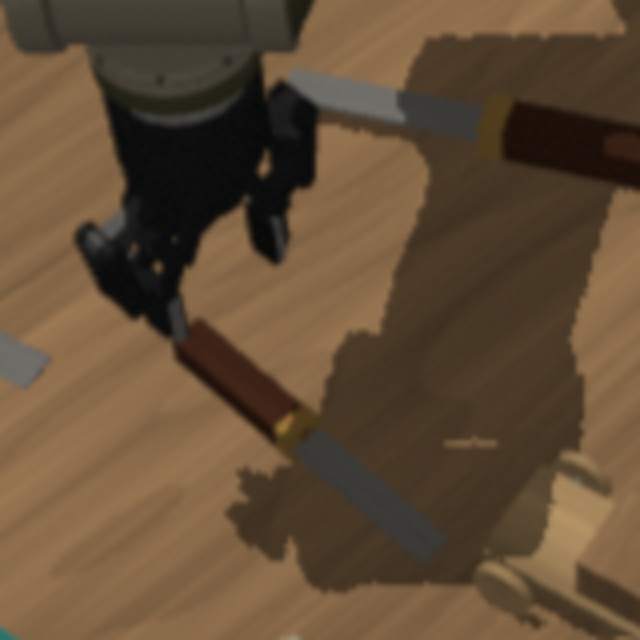

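View pics/d2.png

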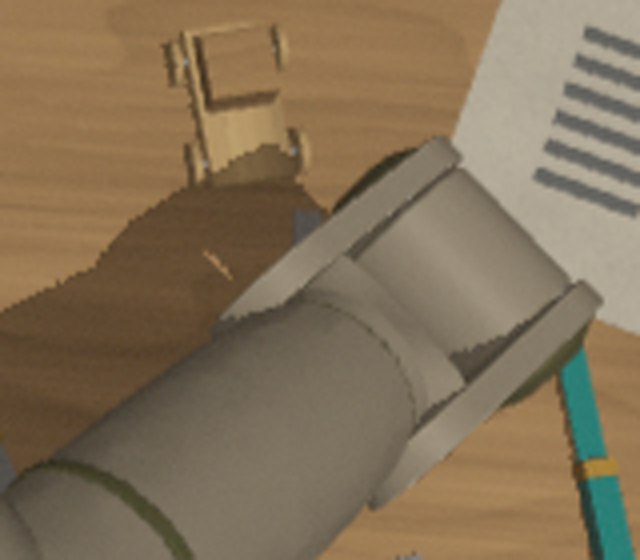

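Emit:
apply_moves(commands=[[6, 0.5, -0.35, 2, 0], [6, 0.5, -0.35, 2, 0], [6, 0, 0, 2, 0], [6, 0, 0, 2, 0], [6, 0, 0, 1.5, 0], [6, 0, 0, 0, 0], [6, 0, 0, 0, 0]])

```text
time_s: 2.03
eef_pos: [493.3, -302.9, 22.4]
ee_rot: [0.0, 1.0, 0.022, 0.0]
force: [-1.1, 0.7, -0.1]
grip_width: 0.706
```

```bash
python3 - <<'E'
from h import *
go(493,-302,13,.045)
cv2.imwrite(f"pics/scene2.png",ctrl.capture("scene")[:,:,::-1])
crop(0,'pics/scene2.png',180,260,320,380,5,'pics/d3.png')
E
```

```text
t 2.03 P [ 493.3 -302.9   22.4] yaw 0.0434 tilt [ 0.e+00 -1.e-04 -1.e+00] F [-1.1  0.7 -0.1] gw 0.706 | shift cm [-0.03 -0.1   0.94] roll -0.002
```

View pics/d3.png

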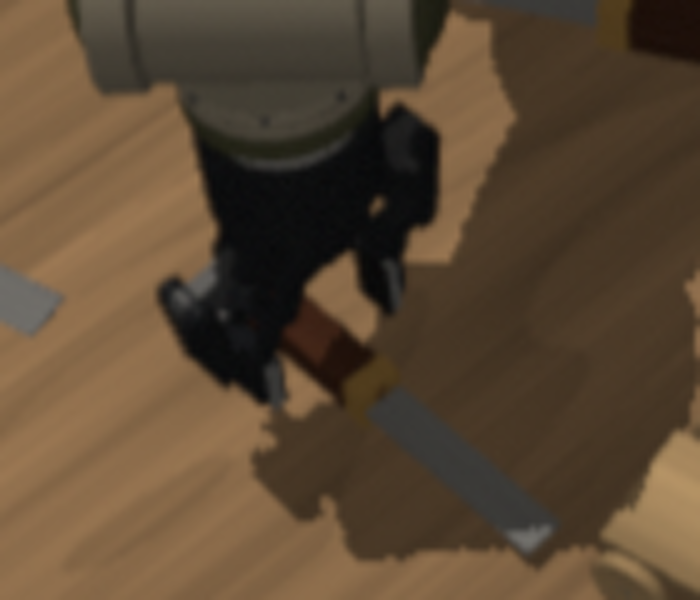

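Emit:
apply_moves(commands=[[6, 0, 0, 0.45, 0], [6, 0, 0, 0.45, 0], [4, 0, 0, 0, 0], [3, 0, 0, 0, 0], [1.5, 0, 0, 0, 0], [1, 0, 0, 0, 0], [1, 0, 0, 0, 0], [1, 0, 0, 0, 0], [1, 0, 0, 0, 0], [1, 0, 0, 0, 0]], squeeze=90)

```text
time_s: 2.92
eef_pos: [494.0, -302.2, 13.4]
ee_rot: [0.0, 1.0, 0.022, 0.0]
force: [-1.7, 0.9, 5.7]
grip_width: 0.233
```

```bash
python3 - <<'E'
from h import *
go(493,-302,13,.045)
E
```

```text
t 2.92 P [ 494.  -302.2   13.4] yaw 0.0450 tilt [ 5.e-04 -6.e-04 -1.e+00] F [-1.7  0.9  5.7] gw 0.233 | shift cm [-0.1  -0.03  0.04] roll -0.000
```

Emit:
apply_moves(commands=[[1, 0, 0, -1.5, 0], [1, 0, 0, -2.5, 0], [1, 0, 0, -2.5, 0], [1, 0, 0, -2.5, 0], [1, 0, 0, -2.0, 0], [1, 0, 0, 0, 0], [1, 0, 0, 0, 0]])

```text
time_s: 3.5
eef_pos: [493.9, -302.1, 123.1]
ee_rot: [0.0, 1.0, 0.022, 0.0]
force: [-0.8, 0.9, -1.4]
grip_width: 0.235
```

```bash
python3 - <<'E'
from h import *
go(461.2,67.5,125,.13)
cv2.imwrite(f"pics/scene3.png",ctrl.capture("scene")[:,:,::-1])
crop(0,'pics/scene3.png',180,200,340,340,5,'pics/d4.png')
E
```

```text
t 3.50 P [ 493.9 -302.1  123.1] yaw 0.0448 tilt [ 9.e-04 -8.e-04 -1.e+00] F [-0.8  0.9 -1.4] gw 0.235 | shift cm [ -1.61 -37.07  -0.22] roll -0.085
```

View pics/d4.png

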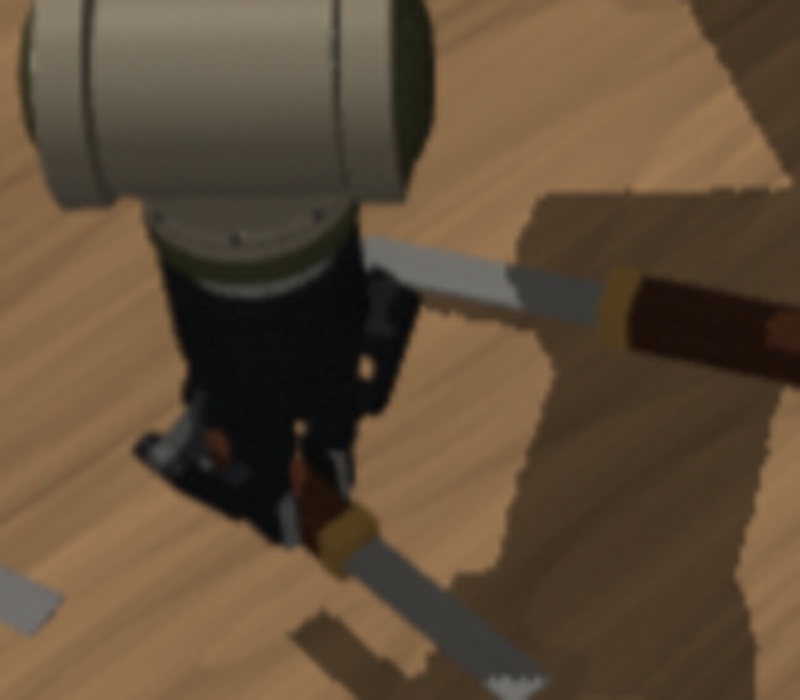

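Emit:
apply_moves(commands=[[1, 0, 0, -0.2, -0.085], [1, 0.15, -2.7, 0, 0], [1, 0.15, -3.6, 0, 0], [1, 0.15, -3.6, 0, 0], [1, 0.15, -3.6, 0, 0], [1, 0.15, -3.6, 0, 0], [1, 0.15, -3.6, 0, 0], [1, 0.15, -3.6, 0, 0], [1, 0.15, -3.6, 0, 0], [1, 0.15, -3.6, 0, 0], [1, 0.15, -3.6, 0, 0], [1, 0.05, -2.0, 0, 0]])

```text
time_s: 4.55
eef_pos: [459.5, 70.9, 123.3]
ee_rot: [-0.001, 0.998, 0.066, -0.002]
force: [1.3, -0.5, -1.1]
grip_width: 0.232
```

Emit:
apply_moves(commands=[[1, 0, 0, 0, 0], [1, 0, 0, 0, 0], [1, 0, 0, 0, 0]])

```text
time_s: 4.8
eef_pos: [460.8, 67.4, 123.9]
ee_rot: [-0.0, 0.998, 0.065, -0.001]
force: [-1.1, 0.2, -0.8]
grip_width: 0.236
```

```bash
python3 - <<'E'
from h import *
go(461.2,67.5,104.4,.13)
for n in("scene","top"): cv2.imwrite(f"pics/{n}4.png",ctrl.capture(n)[:,:,::-1])
crop(0,'pics/scene4.png',300,180,490,320,4,'pics/e1.png')
crop(0,'pics/top4.png',210,120,350,260,4,'pics/e2.png')
P=ctrl.sense()['eef_pos'];P=P+[135*.9916,135*.1296,-2.4]; print(P,p("scene",P),p("top",P))
E
```

```text
t 4.80 P [460.8  67.4 123.9] yaw 0.1297 tilt [-0.0018  0.     -1.    ] F [-1.1  0.2 -0.8] gw 0.236 | shift cm [0.04 0.   1.95] roll -0.000
[594.93885275  84.46998267 121.88746206] [397.53712239 231.90300735] [270.1466373  190.00653092]
```

View pics/e1.png

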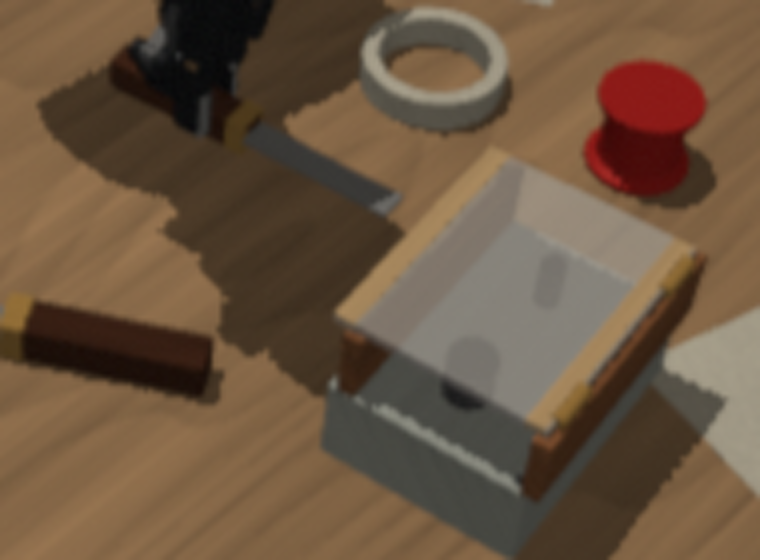

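View pics/e2.png

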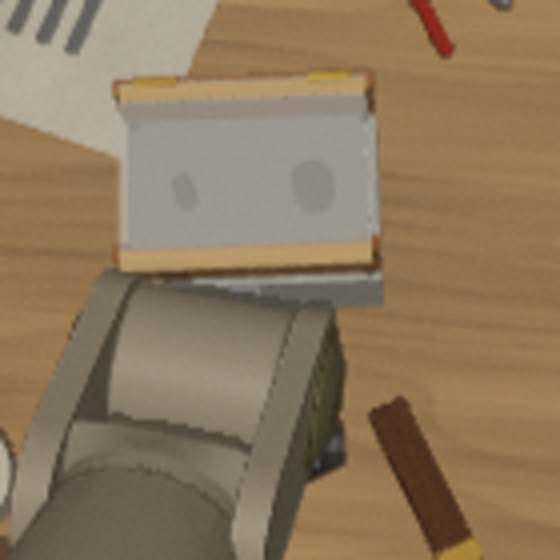

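Emit:
apply_moves(commands=[[1, 0, 0, 0.7, 0], [1, 0, 0, 0.7, 0], [1, 0, 0, 0.55, 0], [1, 0, 0, 0, 0], [1, 0.6, 0, 0, 0], [1, 0, 0, 0, 0], [1, 0, 0, 0, 0]])

```text
time_s: 5.48
eef_pos: [467.6, 68.6, 105.5]
ee_rot: [0.0, 0.998, 0.065, 0.0]
force: [0.5, -0.2, -1.1]
grip_width: 0.237
```

```bash
python3 - <<'E'
from h import *
go(461.2,67.5,104.4,.13)
cv2.imwrite(f"pics/scene5.png",ctrl.capture("scene")[:,:,::-1])
crop(0,'pics/scene5.png',350,190,490,310,5,'pics/e3.png')
E
```

```text
t 5.48 P [467.6  68.6 105.5] yaw 0.1299 tilt [ 6.e-04 -1.e-04 -1.e+00] F [ 0.5 -0.2 -1.1] gw 0.237 | shift cm [-0.65  0.03  0.11] roll -0.000
```

View pics/e3.png

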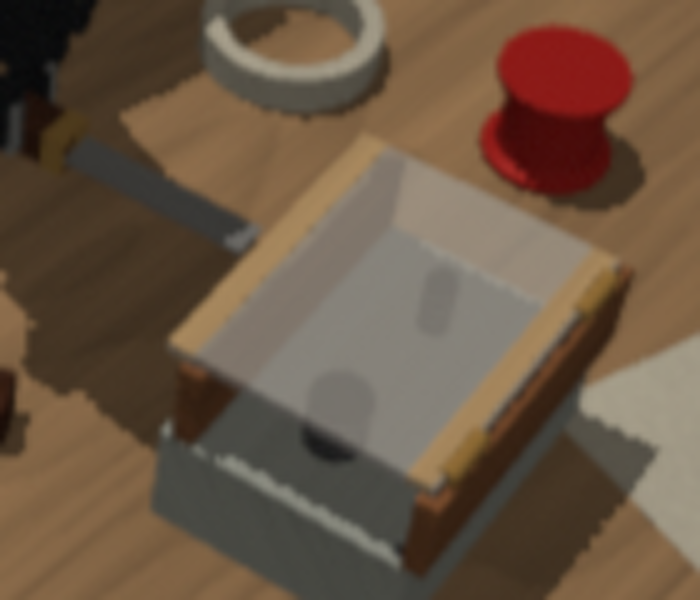

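Emit:
apply_moves(commands=[[1, 0, 0, 0.1, 0], [1, 0.6, 0, 0, 0], [1, 0.8, 0, 0, 0], [1, 0.8, 0, 0, 0], [1, 0, 0, 0, 0], [1, 0, 0, 0, 0]])

```text
time_s: 6.03
eef_pos: [489.3, 71.5, 104.1]
ee_rot: [-0.0, 0.998, 0.065, -0.0]
force: [0.1, -0.1, -1.0]
grip_width: 0.237
```

```bash
python3 - <<'E'
from h import *
go(461.2,67.5,104.4,.13)
cv2.imwrite(f"pics/scene6.png",ctrl.capture("scene")[:,:,::-1])
crop(0,'pics/scene6.png',350,190,490,310,5,'pics/e4.png')
E
```

```text
t 6.03 P [489.3  71.5 104.1] yaw 0.1300 tilt [-2.e-04  0.e+00 -1.e+00] F [ 0.1 -0.1 -1. ] gw 0.237 | shift cm [-2.83  0.03 -0.03] roll -0.000
```

View pics/e4.png

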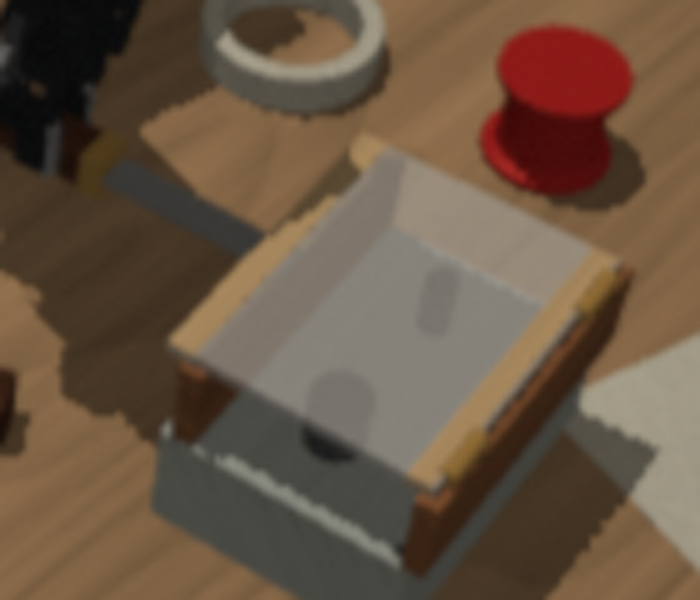

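Blade goes under the lip; force unchanged. Continue in.

Emit:
apply_moves(commands=[[1, 0.9, 0, 0, 0], [1, 0.9, 0, 0, 0], [1, 0.9, 0, 0, 0], [1, 0, 0, 0, 0], [1, 0, 0, 0, 0]])

```text
time_s: 6.5
eef_pos: [515.3, 75.0, 104.1]
ee_rot: [-0.0, 0.998, 0.065, -0.0]
force: [-0.3, 0.3, -0.9]
grip_width: 0.235
```

```bash
python3 - <<'E'
from h import *
go(461.2,67.5,104.4,.13)
cv2.imwrite(f"pics/scene7.png",ctrl.capture("scene")[:,:,::-1])
crop(0,'pics/scene7.png',350,190,490,310,5,'pics/e5.png')
r=96;pr=None
for th in np.arange(0,1.96,.1):
    q=np.array([66-r*np.cos(th)-4.2*np.sin(th),111+r*np.sin(th)-4.2*np.cos(th)])
    if pr is not None: print('%.1f'%th,((q-pr)/10).round(2),q.round(1))
    pr=q
E
```

```text
t 6.50 P [515.3  75.  104.1] yaw 0.1300 tilt [-6.e-04  0.e+00 -1.e+00] F [-0.3  0.3 -0.9] gw 0.235 | shift cm [-5.46  0.04 -0.02] roll -0.000
0.1 [0.01 0.96] [-29.9 116.4]
0.2 [0.1  0.96] [-28.9 126. ]
0.3 [0.2  0.94] [-27.  135.4]
0.4 [0.29 0.92] [-24.1 144.5]
0.5 [0.38 0.88] [-20.3 153.3]
0.6 [0.47 0.84] [-15.6 161.7]
0.7 [0.55 0.79] [-10.1 169.6]
0.8 [0.62 0.73] [ -3.9 176.9]
0.9 [0.69 0.66] [  3.  183.6]
1.0 [0.76 0.59] [ 10.6 189.5]
1.1 [0.81 0.51] [ 18.7 194.7]
1.2 [0.86 0.43] [ 27.3 199. ]
1.3 [0.9  0.34] [ 36.3 202.4]
1.4 [0.93 0.25] [ 45.5 204.9]
1.5 [0.95 0.16] [ 55.  206.5]
1.6 [0.96 0.06] [ 64.6 207.1]
1.7 [ 0.96 -0.03] [ 74.2 206.7]
1.8 [ 0.95 -0.13] [ 83.7 205.4]
1.9 [ 0.93 -0.22] [ 93.1 203.2]
```

View pics/e5.png

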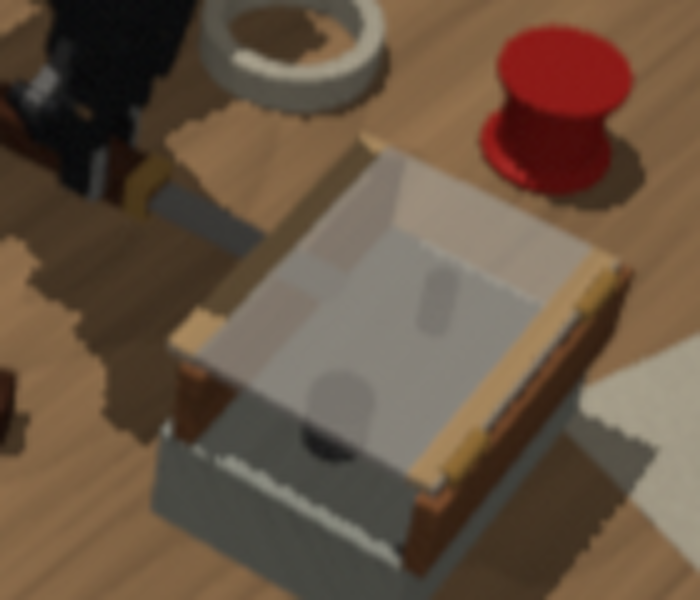

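Emit:
apply_moves(commands=[[1, 0, 0, -0.5, 0], [1, 0, 0, -0.95, 0], [1, 0.1, 0, -0.95, 0], [1, 0.2, 0, -0.95, 0], [1, 0.3, 0, -0.9, 0], [1, 0.4, 0, -0.9, 0], [1, 0, 0, 0, 0]])

```text
time_s: 7.13
eef_pos: [527.2, 76.2, 158.1]
ee_rot: [0.0, 0.998, 0.065, 0.002]
force: [-0.1, -0.1, -0.3]
grip_width: 0.235
```

```bash
python3 - <<'E'
from h import *
go(461.2,67.5,104.4,.13)
cv2.imwrite(f"pics/scene8.png",ctrl.capture("scene")[:,:,::-1])
crop(0,'pics/scene8.png',330,150,490,310,4,'pics/e6.png')
E
```

```text
t 7.13 P [527.2  76.2 158.1] yaw 0.1298 tilt [ 4.2e-03 -2.0e-04 -1.0e+00] F [-0.1 -0.1 -0.3] gw 0.235 | shift cm [-6.68  0.01  5.35] roll -0.000
```

View pics/e6.png

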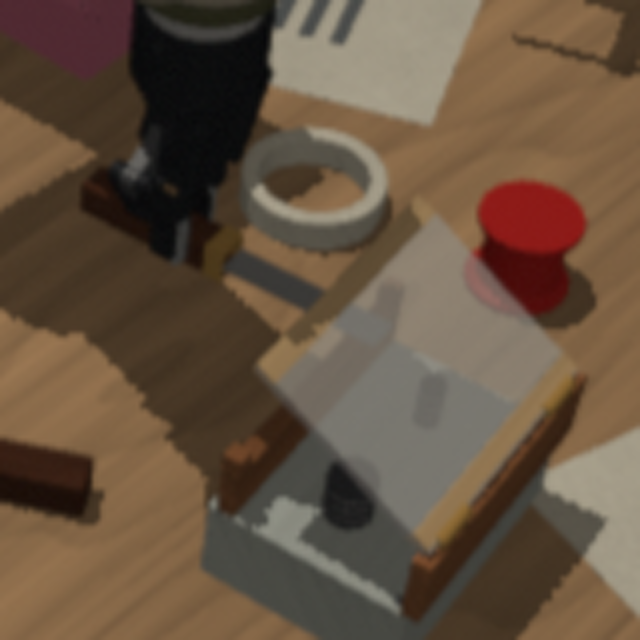

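Working well. Continue the arc to ~1.3.

Emit:
apply_moves(commands=[[1, 0.45, 0, -0.85, 0], [1, 0.55, 0, -0.8, 0], [1, 0.6, 0, -0.75, 0], [1, 0.7, 0, -0.65, 0], [1, 0.75, 0, -0.6, 0], [1, 0.8, 0, -0.5, 0], [1, 0.85, 0, -0.4, 0], [1, 0.9, 0, -0.35, 0], [1, 0, 0, 0, 0]])

```text
time_s: 7.93
eef_pos: [582.4, 83.5, 205.3]
ee_rot: [0.0, 0.998, 0.065, 0.001]
force: [-0.8, 0.8, -0.9]
grip_width: 0.232
```

```bash
python3 - <<'E'
from h import *
go(461.2,67.5,104.4,.13)
cv2.imwrite(f"pics/scene9.png",ctrl.capture("scene")[:,:,::-1])
crop(0,'pics/scene9.png',330,130,490,310,4,'pics/e7.png')
E
```

```text
t 7.93 P [582.4  83.5 205.3] yaw 0.1297 tilt [ 0.0014 -0.     -1.    ] F [-0.8  0.8 -0.9] gw 0.232 | shift cm [-12.24   0.02  10.08] roll -0.000
```

View pics/e7.png

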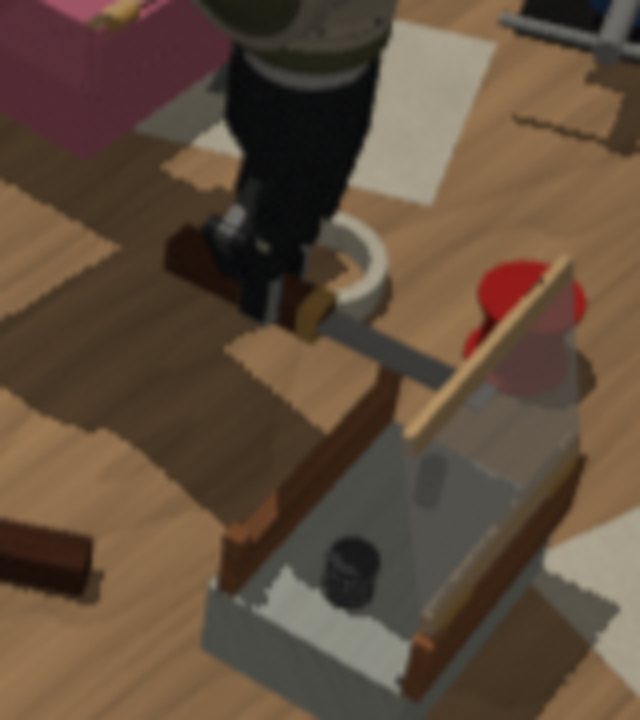

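Emit:
apply_moves(commands=[[1, 0.95, 0, -0.25, 0], [1, 0.95, 0, -0.15, 0], [1, 0.95, 0, -0.05, 0], [1, 0.95, 0, 0.05, 0], [1, 0.95, 0, 0.15, 0], [1, 0.5, 0, 0.1, 0], [1, 0, 0, 0, 0]])

```text
time_s: 8.57
eef_pos: [633.4, 90.3, 205.7]
ee_rot: [-0.0, 0.998, 0.065, -0.0]
force: [-0.5, 1.0, -1.0]
grip_width: 0.234
```

```bash
python3 - <<'E'
from h import *
go(461.2,67.5,104.4,.13)
cv2.imwrite(f"pics/scene10.png",ctrl.capture("scene")[:,:,::-1])
crop(0,'pics/scene10.png',330,130,510,310,4,'pics/e8.png')
E
```

```text
t 8.57 P [633.4  90.3 205.7] yaw 0.1298 tilt [-6.e-04  1.e-04 -1.e+00] F [-0.5  1.  -1. ] gw 0.234 | shift cm [-17.36   0.03  10.14] roll -0.000
```

View pics/e8.png

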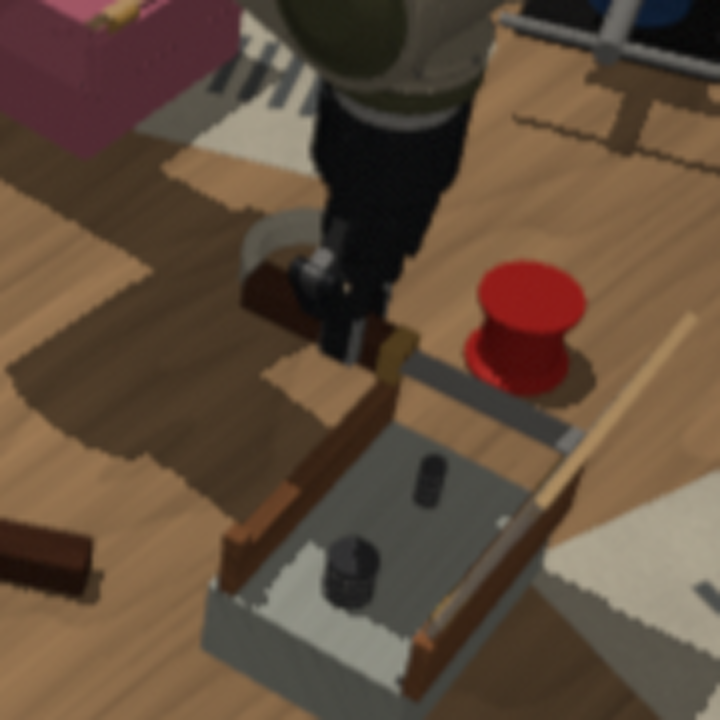

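Emit:
apply_moves(commands=[[1, 0.4, 0, 0.08, 0], [1, 0.3, 0, 0.07, 0], [1, 0, 0, 0, 0]])

```text
time_s: 8.87
eef_pos: [638.8, 91.1, 204.5]
ee_rot: [0.0, 0.998, 0.065, -0.002]
force: [-9.9, -2.0, 2.3]
grip_width: 0.233
```

Emit:
apply_moves(commands=[[1, 0.3, 0, 0.07, 0], [1, 0, 0, 0, 0], [1, 0, 0, 0, 0]])

```text
time_s: 9.12
eef_pos: [639.4, 91.3, 203.8]
ee_rot: [0.0, 0.998, 0.065, -0.006]
force: [-28.0, -3.8, 6.6]
grip_width: 0.233
```

Emit:
apply_moves(commands=[[1, 0.3, 0, 0.07, 0], [1, 0, 0, 0, 0], [1, 0, 0, 0, 0]])

```text
time_s: 9.37
eef_pos: [640.2, 91.4, 202.1]
ee_rot: [0.0, 0.998, 0.065, -0.01]
force: [-39.6, -6.6, 6.5]
grip_width: 0.238
```

Emit:
apply_moves(commands=[[1, -0.6, 0, 0, 0], [1, -1.2, 0, -0.2, 0], [1, -2.5, 0, -0.3, 0], [1, -3, 0, -0.3, 0], [1, -3, 0, 0, 0], [1, -3, 0, 0, 0], [1, -3, 0, 0, 0], [1, 0, 0, 0, 0], [1, 0, 0, 0, 0]])

```text
time_s: 10.12
eef_pos: [483.8, 70.8, 212.1]
ee_rot: [0.0, 0.998, 0.065, 0.001]
force: [-0.7, -0.5, -0.5]
grip_width: 0.234
```

```bash
python3 - <<'E'
from h import *
go(493.9,-302,150,.045)
for n in("scene","top"): cv2.imwrite(f"pics/{n}11.png",ctrl.capture(n)[:,:,::-1])
crop(0,'pics/scene11.png',330,130,510,310,4,'pics/e9.png')
def T(q,X): c,s_=np.cos(q[2]),np.sin(q[2]); return np.array([q[0]+c*X[0]-s_*X[1],q[1]+s_*X[0]+c*X[1],X[2]])
for th in(1.7,1.8,1.9):
    for y in(-85,85): X=T((679.3,99,.125),(66-136*np.cos(th),y,111+136*np.sin(th))); print(th,y,((p("scene",X)-[330,130])*4).round(0))
E
```

```text
t 10.12 P [483.8  70.8 212.1] yaw 0.1295 tilt [ 1.2e-03 -1.0e-04 -1.0e+00] F [-0.7 -0.5 -0.5] gw 0.234 | shift cm [-3.82 37.1   6.21] roll 0.085
1.7 -85 [503. 479.]
1.7 85 [659. 291.]
1.8 -85 [527. 495.]
1.8 85 [681. 305.]
1.9 -85 [550. 512.]
1.9 85 [703. 321.]
```

View pics/e9.png

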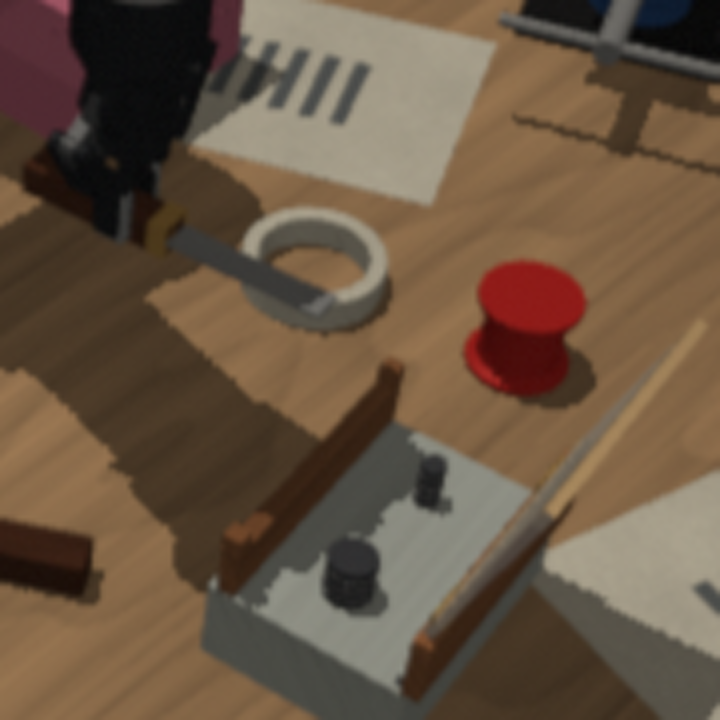

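View pics/top11.png

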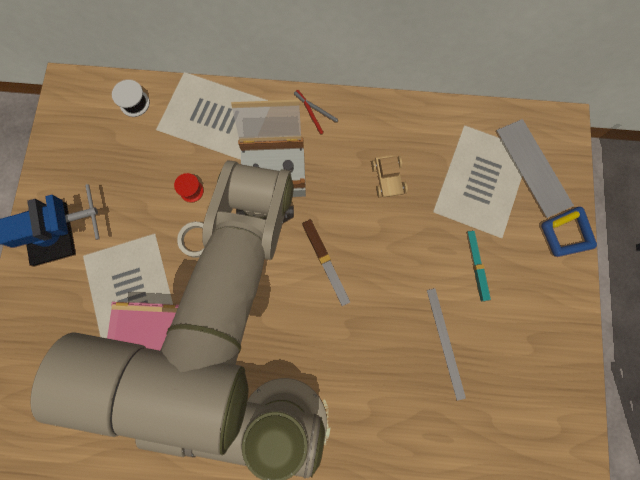

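Emit:
apply_moves(commands=[[1, 0, 0, 0.3, 0.085], [1, -0.05, 2.6, 0.5, 0], [1, -0.05, 3.6, 0.5, 0], [1, -0.05, 3.6, 0.5, 0], [1, -0.1, 3.6, 0.5, 0], [1, -0.05, 3.6, 0.5, 0], [1, -0.1, 3.6, 0.5, 0], [1, -0.05, 3.6, 0.5, 0], [1, -0.1, 3.6, 0.5, 0], [1, -0.05, 3.6, 0.5, 0], [1, -0.1, 3.6, 0.5, 0], [1, 0, 2.3, 0.5, 0]])

```text
time_s: 11.22
eef_pos: [494.4, -305.9, 152.7]
ee_rot: [0.0, 1.0, 0.022, 0.0]
force: [0.4, 0.4, -0.3]
grip_width: 0.233
```

Emit:
apply_moves(commands=[[1, 0, 0, 1, 0], [1, 0, 0, 2.5, 0], [1, 0, 0, 2.5, 0], [1, 0, 0, 2.5, 0], [1, 0, 0, 1, 0], [1, 0, 0, 0, 0], [1, 0, 0, 0, 0]])

```text
time_s: 11.8
eef_pos: [494.7, -302.2, 58.8]
ee_rot: [0.0, 1.0, 0.023, 0.0]
force: [0.8, -0.8, 0.3]
grip_width: 0.236
```

```bash
python3 - <<'E'
from h import *
go(494,-302,13.8,.045)
cv2.imwrite(f"pics/scene12.png",ctrl.capture("scene")[:,:,::-1])
crop(0,'pics/scene12.png',180,230,320,370,5,'pics/f1.png')
E
```

```text
t 11.80 P [ 494.7 -302.2   58.8] yaw 0.0451 tilt [ 3.e-04 -3.e-04 -1.e+00] F [ 0.8 -0.8  0.3] gw 0.236 | shift cm [-0.07 -0.03  4.5 ] roll 0.000
```

View pics/f1.png

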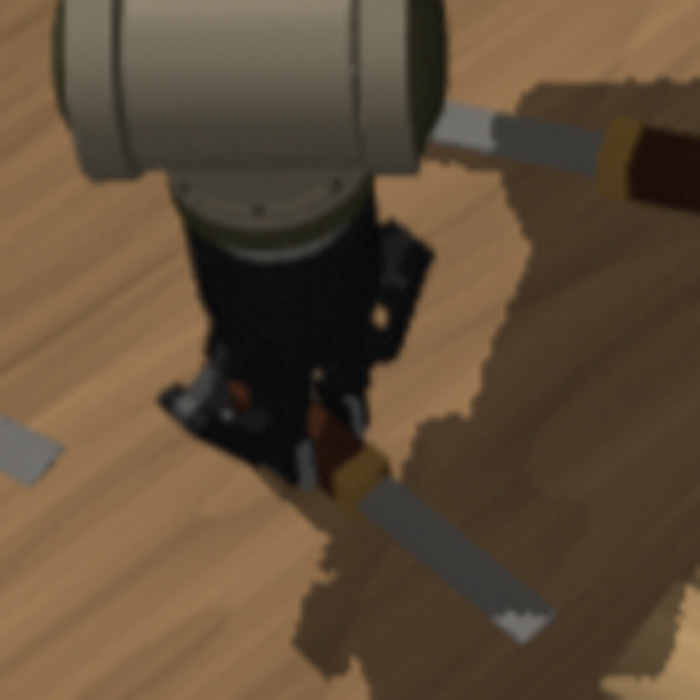

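Lower slowly to the bench.

Emit:
apply_moves(commands=[[1, 0, 0, 1.5, 0], [1, 0, 0, 1.5, 0], [1, 0, 0, 0.8, 0], [1, 0, 0, 0.4, 0], [1, 0, 0, 0.15, 0], [1, 0, 0, 0, 0], [1, 0, 0, 0, 0]])

```text
time_s: 12.43
eef_pos: [494.6, -302.4, 15.8]
ee_rot: [0.001, 1.0, 0.022, 0.001]
force: [-0.1, -0.1, -0.5]
grip_width: 0.232
```

Emit:
apply_moves(commands=[[1, 0, 0, 0.15, 0], [1, 0, 0, 0, 0], [1, 0, 0, 0, 0]])

```text
time_s: 12.68
eef_pos: [494.6, -302.4, 14.2]
ee_rot: [0.001, 1.0, 0.022, 0.001]
force: [0.8, 0.1, 3.6]
grip_width: 0.237
```

Emit:
apply_moves(commands=[[3, 0, 0, 0, 0], [4, 0, 0, 0, 0], [5, 0, 0, 0, 0], [5, 0, 0, 0, 0], [5, 0, 0, 0, 0], [5, 0, 0, -1, 0], [5, 0, 0, -2, 0], [5, 0, 0, -3, 0], [5, 0, 0, -3, 0], [5, 0, 0, -3, 0], [5, 0, 0, -3, 0], [5, 0, 0, 0, 0]])

```text
time_s: 13.68
eef_pos: [495.9, -303.5, 170.3]
ee_rot: [0.004, 1.0, 0.022, 0.004]
force: [0.7, -0.7, 1.7]
grip_width: 0.585
```

```bash
python3 - <<'E'
from h import *
from scipy.optimize import least_squares
cv2.imwrite(f"pics/scene13.png",ctrl.capture("scene")[:,:,::-1])
cv2.imwrite(f"pics/top13.png",ctrl.capture("top")[:,:,::-1])
crop(0,'pics/scene13.png',180,230,320,370,5,'pics/f2.png')
crop(0,'pics/scene13.png',375,225,475,315,8,'pics/f3.png')
crop(0,'pics/top13.png',225,90,325,210,6,'pics/f4.png')
E
```

```text
(no output)
```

View pics/f2.png

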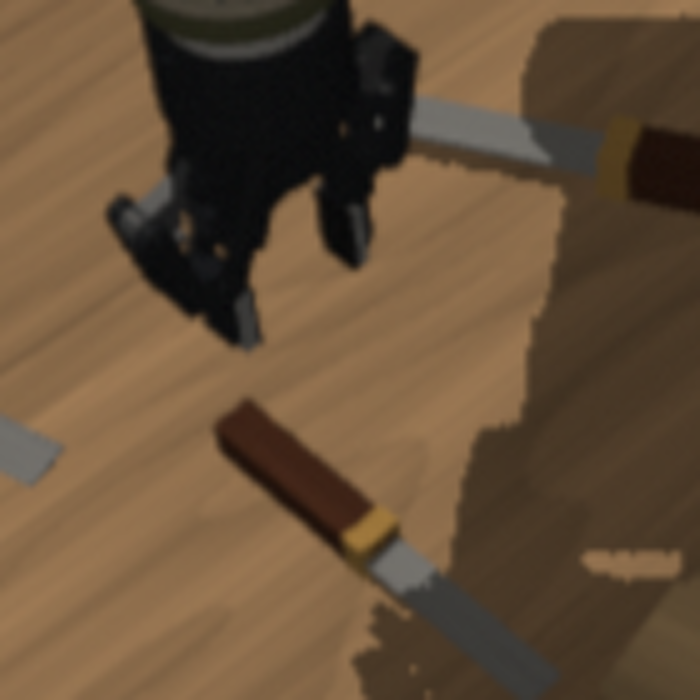

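View pics/f3.png

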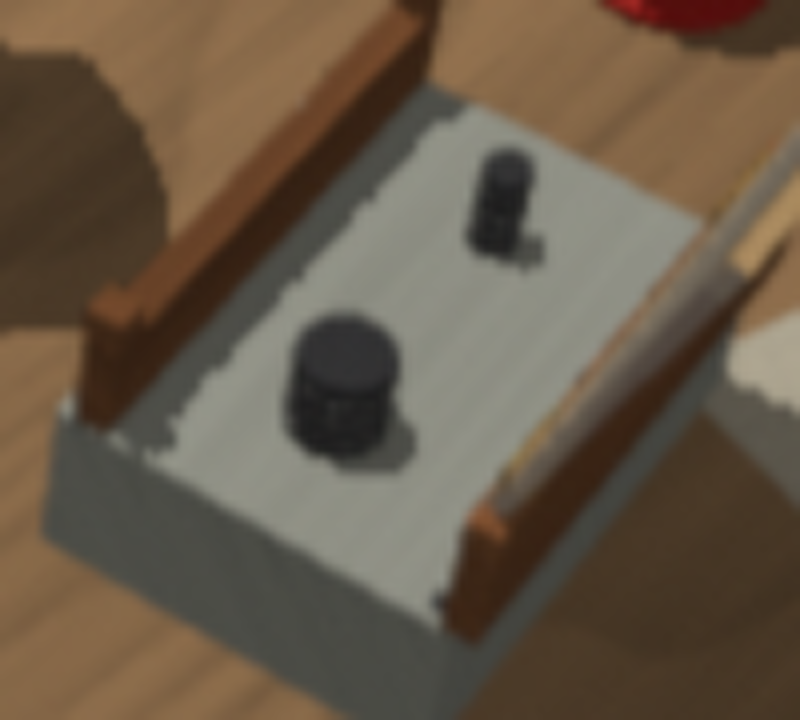

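View pics/f4.png

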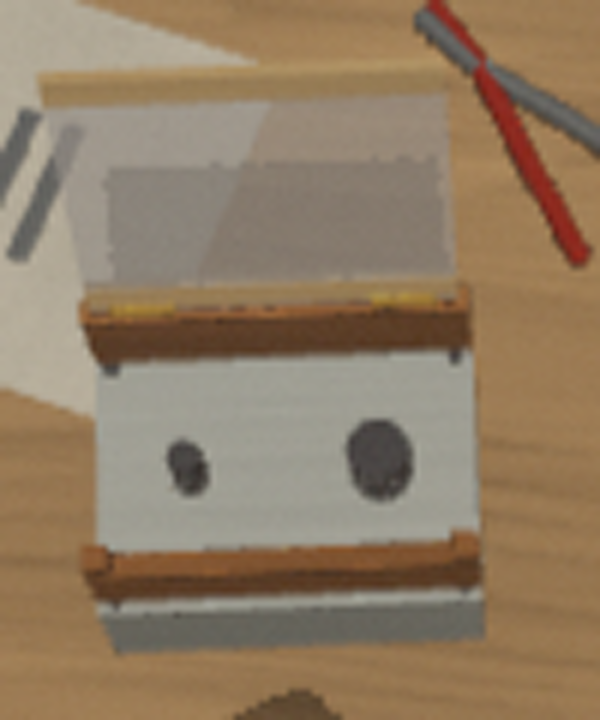

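```bash
python3 - <<'E'
from h import *
k=lambda a,n:(a+.5)/n-.5
a=(375+k(347,8),225+k(353,8)); b=(225+k(380,6),90+k(459,6))
print('scene',w("scene",*a,92)); print('scene ctr',w("scene",375+k(342,8),225+k(386,8),76));print('top',w("top",*b,76))
s=w("scene",375+k(508,8),225+k(163,8),92); print('slim',s, w("top",225+k(187,6),90+k(467,6),76))
go(682,52,160,.13)
E
```

```text
scene [684.54926293  52.81188336  92.        ]
scene ctr [684.224984    54.38720713  76.        ]
top [684.339213    48.38484714  76.        ]
slim [672.12950855 143.88874983  92.        ] [672.72858729 137.78004073  76.        ]
t 13.78 P [ 494.4 -302.2  164.8] yaw 0.0449 tilt [ 0.0018 -0.0017 -1.    ] F [-1.1  1.   0.3] gw 0.586 | shift cm [ 20.33 -34.54   0.46] roll -0.085
```

Emit:
apply_moves(commands=[[5, 0, 0, -0.3, -0.085], [5, 1.4, -2.0, 0, 0], [5, 2.2, -3.1, 0, 0], [5, 2.2, -3.1, 0, 0], [5, 2.2, -3.1, 0, 0], [5, 2.2, -3.1, 0, 0], [5, 2.2, -3.1, 0, 0], [5, 2.2, -3.1, 0, 0], [5, 2.2, -3.1, 0, 0], [5, 2.2, -3.1, 0, 0], [5, 2.2, -3.1, 0, 0], [5, 2.2, -2.75, 0, 0]])

```text
time_s: 14.78
eef_pos: [683.9, 54.4, 165.0]
ee_rot: [-0.0, 0.998, 0.065, -0.001]
force: [0.4, -0.5, 0.0]
grip_width: 0.584
```

Emit:
apply_moves(commands=[[5, 0, 0, 1.5, 0], [5, 0, 0, 2.0, 0], [5, 0, 0, 1.5, 0], [5, 0, 0, 0, 0], [5, 0, 0, 0, 0]])

```text
time_s: 15.2
eef_pos: [683.3, 51.9, 115.1]
ee_rot: [-0.0, 0.998, 0.065, -0.002]
force: [-0.6, 0.3, 1.1]
grip_width: 0.585
```

```bash
python3 - <<'E'
from h import *
go(684.4,52,110,.13)
cv2.imwrite(f"pics/scene14.png",ctrl.capture("scene")[:,:,::-1])
crop(0,'pics/scene14.png',375,195,475,315,6,'pics/g1.png')
P=ctrl.sense()['eef_pos']-[0,0,11]; print((p("scene",P)-[375,195])*6)
E
```

```text
t 15.20 P [683.3  51.9 115.1] yaw 0.1297 tilt [-3.e-03  3.e-04 -1.e+00] F [-0.6  0.3  1.1] gw 0.585 | shift cm [0.11 0.01 0.51] roll -0.000
[259.52703051 418.93808117]
```

View pics/g1.png

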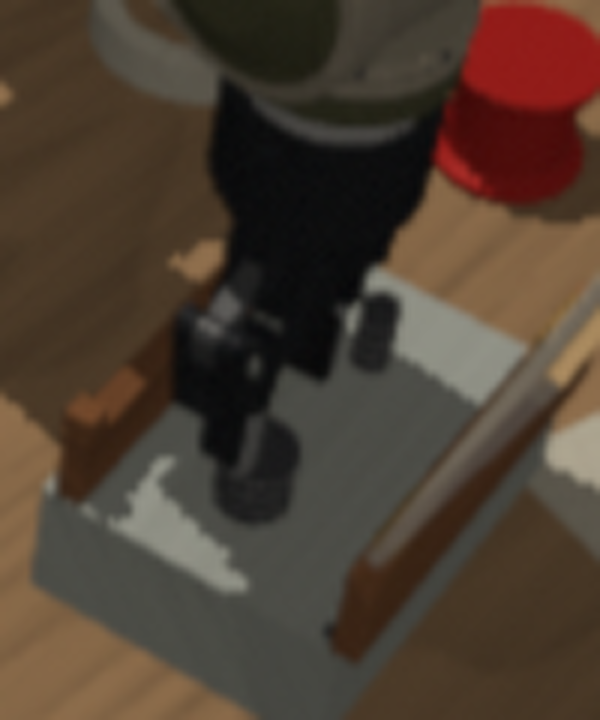

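Emit:
apply_moves(commands=[[5, 0.1, -0.13, 0, 0], [5, 0, 0, 1.2, 0], [5, 0, 0, 1.2, 0], [5, 0, 0, 1.0, 0], [5, 0, 0, 0.6, 0], [5, 0, 0, 0, 0], [5, 0, 0, 0, 0]])

```text
time_s: 15.83
eef_pos: [684.6, 53.4, 76.0]
ee_rot: [-0.0, 0.998, 0.065, -0.0]
force: [0.7, 0.5, 1.4]
grip_width: 0.586
```

```bash
python3 - <<'E'
from h import *
go(684.4,53.3,74,.13)
cv2.imwrite(f"pics/scene15.png",ctrl.capture("scene")[:,:,::-1])
crop(0,'pics/scene15.png',375,205,475,305,7,'pics/g2.png')
crop("top",None,225,90,325,210,6,'pics/g3.png')
E
```

```text
t 15.83 P [684.6  53.4  76. ] yaw 0.1297 tilt [-7.e-04  1.e-04 -1.e+00] F [0.7 0.5 1.4] gw 0.586 | shift cm [-0.02  0.01  0.2 ] roll -0.000
```

View pics/g2.png

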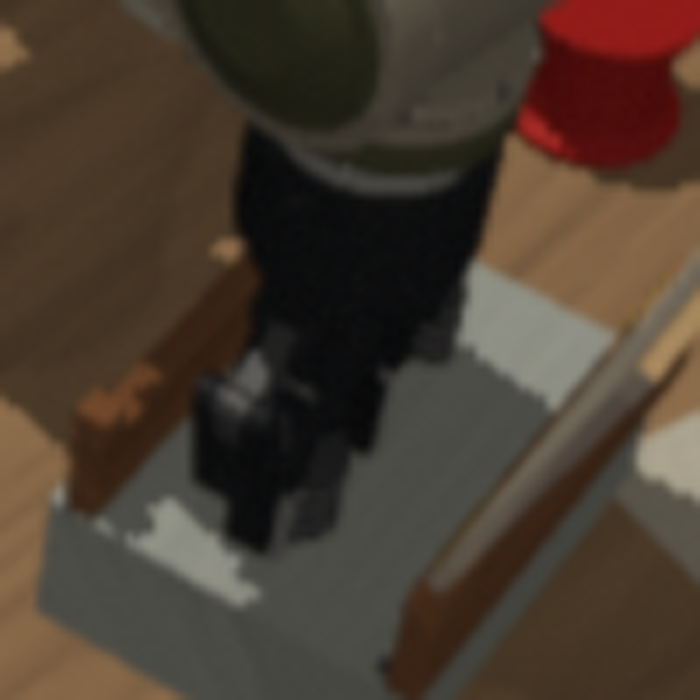

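View pics/g3.png

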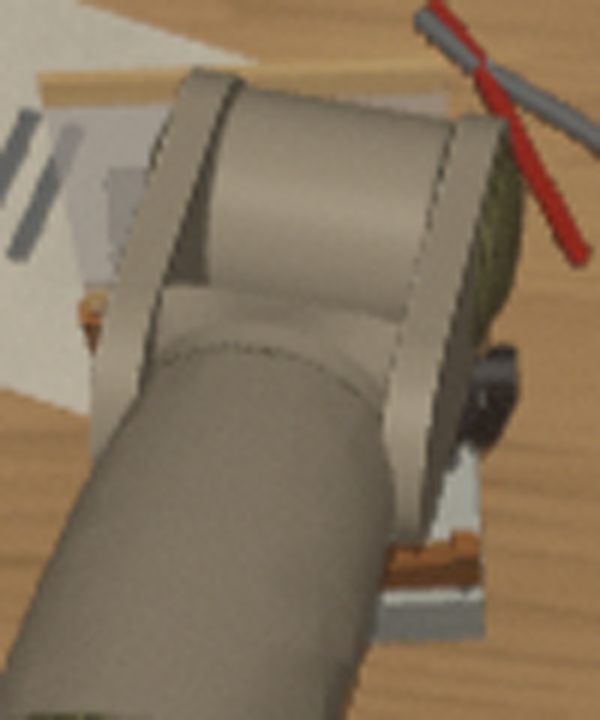

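Emit:
apply_moves(commands=[[4.4, 0, 0, 0.15, 0], [4.0, 0, 0, 0, 0], [3.6, 0, 0, 0, 0], [3.3, 0, 0, 0, 0], [3.3, 0, 0, 0, 0], [3.3, 0, 0, 0, 0]], squeeze=20)

```text
time_s: 16.43
eef_pos: [684.9, 53.2, 75.2]
ee_rot: [0.0, 0.998, 0.065, 0.0]
force: [-0.4, -0.8, 0.0]
grip_width: 0.391
```

```bash
python3 - <<'E'
from h import *
go(684.4,53.3,74,.13); print(ctrl.sense()['wrist_torque'])
crop("scene",None,375,205,475,305,7,'pics/g4.png')
E
```

```text
t 16.43 P [684.9  53.2  75.2] yaw 0.1297 tilt [ 4.e-04 -3.e-04 -1.e+00] F [-0.4 -0.8  0. ] gw 0.391 | shift cm [-0.04 -0.01  0.12] roll -0.000
[-0.23756682  0.01047094  0.02332773]
```

View pics/g4.png

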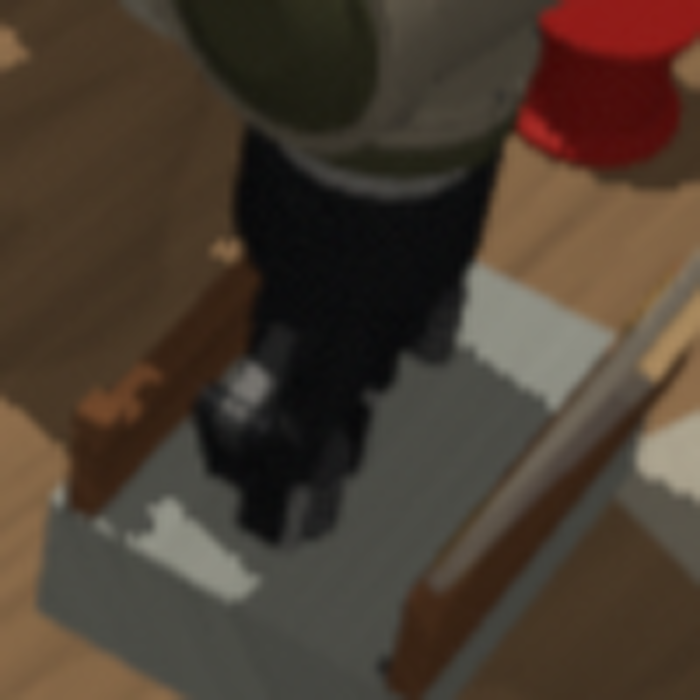

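Emit:
apply_moves(commands=[[3.1, 0, 0, 0, 0], [2.9, 0, 0, 0, 0], [2.9, 0, 0, 0, 0]], squeeze=20)

```text
time_s: 16.73
eef_pos: [685.1, 52.3, 75.5]
ee_rot: [0.001, 0.998, 0.065, 0.001]
force: [0.2, -6.0, 3.1]
grip_width: 0.344
```

```bash
python3 - <<'E'
from h import *
go(684.4,53.3,74,.13); print(ctrl.sense()['wrist_torque'])
E
```

```text
t 16.73 P [685.1  52.3  75.5] yaw 0.1295 tilt [ 0.0011 -0.0017 -1.    ] F [ 0.2 -6.   3.1] gw 0.344 | shift cm [-0.06 -0.11  0.15] roll -0.001
[-1.00413668  0.04394561 -0.04368091]
```

Emit:
apply_moves(commands=[[3.3, 0, 0.1, 0, 0], [3.3, 0, 0.1, 0, 0], [3.3, 0, 0, 0, 0], [3.0, 0, 0, 0, 0], [2.9, 0, 0, 0, 0], [2.9, 0, 0, 0, 0], [2.9, 0, 0, 0, 0]], squeeze=20)

```text
time_s: 17.32
eef_pos: [684.9, 51.7, 74.9]
ee_rot: [-0.0, 0.998, 0.065, -0.0]
force: [-0.6, 1.9, -0.2]
grip_width: 0.343
```

```bash
python3 - <<'E'
from h import *
go(684.4,53.3,74,.13); print(ctrl.sense()['wrist_torque'])
E
```

```text
t 17.32 P [684.9  51.7  74.9] yaw 0.1300 tilt [-2.e-04  4.e-04 -1.e+00] F [-0.6  1.9 -0.2] gw 0.343 | shift cm [-0.03 -0.16  0.09] roll 0.000
[ 0.27317059  0.16023707 -0.02729577]
```

Emit:
apply_moves(commands=[[2.5, 0, -0.03, 0, 0], [2.5, 0, 0, 0, 0], [2.5, 0, 0, 0, 0], [2.5, 0, 0, 0, 0], [2.5, 0, 0, 0, 0]], squeeze=35)

```text
time_s: 17.73
eef_pos: [684.9, 51.7, 74.9]
ee_rot: [-0.0, 0.998, 0.065, -0.0]
force: [-0.9, 2.1, 1.4]
grip_width: 0.338
```

```bash
python3 - <<'E'
from h import *
go(684.4,53.3,74,.13); print(ctrl.sense()['wrist_torque'])
E
```

```text
t 17.73 P [684.9  51.7  74.9] yaw 0.1298 tilt [-1.e-04  0.e+00 -1.e+00] F [-0.9  2.1  1.4] gw 0.338 | shift cm [-0.03 -0.16  0.09] roll -0.000
[ 0.15148075  0.1039846  -0.00443489]
```

Light side force (~2 N). Draw up slowly, first a few mm.

Emit:
apply_moves(commands=[[2.5, 0, -0.02, -0.15, 0], [2.5, 0, 0, -0.2, 0], [2.5, 0, 0, -0.25, 0], [2.5, 0, 0, 0, 0], [2.5, 0, 0, 0, 0]])

```text
time_s: 18.15
eef_pos: [685.0, 51.8, 81.1]
ee_rot: [0.0, 0.998, 0.065, 0.0]
force: [-0.5, 0.1, -0.9]
grip_width: 0.339
```

```bash
python3 - <<'E'
from h import *
go(684.4,53.3,74,.13); print(ctrl.sense()['wrist_torque'])
crop("scene",None,375,205,475,305,7,'pics/g5.png')
E
```

```text
t 18.15 P [685.   51.8  81.1] yaw 0.1297 tilt [ 2.e-04 -1.e-04 -1.e+00] F [-0.5  0.1 -0.9] gw 0.339 | shift cm [-0.04 -0.15  0.71] roll -0.000
[-0.06921181  0.04796242 -0.06007538]
```

View pics/g5.png

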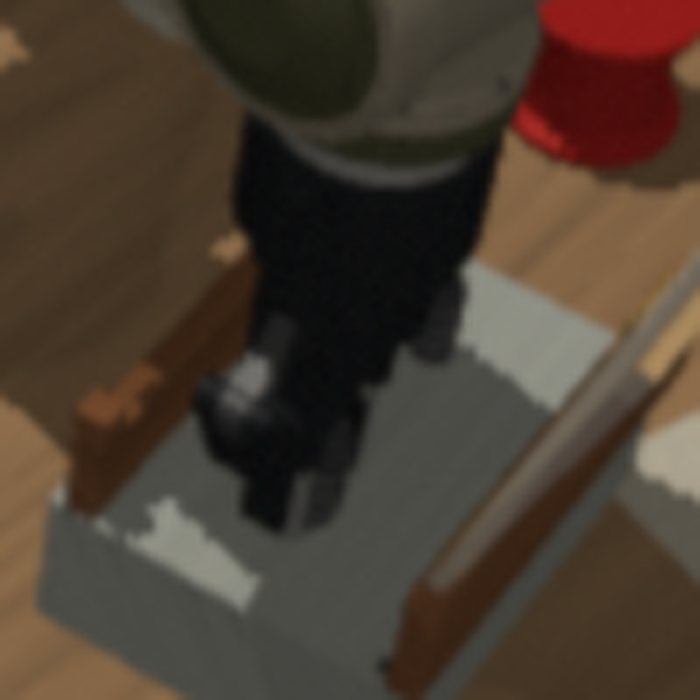

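Emit:
apply_moves(commands=[[2.5, 0, 0, -0.3, 0], [2.5, 0, 0, -0.35, 0], [2.5, 0, 0, -0.35, 0], [2.5, 0, 0, -0.35, 0], [2.5, 0, 0, -0.35, 0], [2.5, 0, 0, -0.3, 0], [2.5, 0, 0, -0.2, 0], [2.5, 0, 0, -0.1, 0], [2.5, 0, 0, 0, 0], [2.5, 0, 0, 0, 0], [2.5, 0, 0, 0, 0]])

```text
time_s: 19.12
eef_pos: [684.9, 51.9, 103.7]
ee_rot: [-0.0, 0.998, 0.065, -0.0]
force: [-0.0, -0.3, -2.7]
grip_width: 0.34
```

```bash
python3 - <<'E'
from h import *
go(684.4,53.3,104.2,.13); print(ctrl.sense()['wrist_torque'])
cv2.imwrite("pics/scene16.png",ctrl.capture("scene")[:,:,::-1])
crop(0,"pics/scene16.png",400,240,450,300,12,'pics/g6.png')
for z in (60,60,89.3,67.3,62.3): print(z,(p("scene",[684.9,51.7,z])-[400,240])*12)
go(684.4,53.3,104.2,.13)
E
```

```text
t 19.12 P [684.9  51.9 103.7] yaw 0.1298 tilt [-3.e-04  0.e+00 -1.e+00] F [-0.  -0.3 -2.7] gw 0.340 | shift cm [-0.03 -0.14 -0.05] roll -0.000
[ 0.02926211  0.02976934 -0.00827537]
60 [190.55640433 457.28797621]
60 [190.55640433 457.28797621]
89.3 [211.09505281 357.79448821]
67.3 [195.60805154 432.81674568]
62.3 [192.14340311 449.60022381]
t 19.17 P [684.8  51.9 103.7] yaw 0.1298 tilt [-4.e-04  1.e-04 -1.e+00] F [ 1.   0.9 -2. ] gw 0.341 | shift cm [-0.03 -0.14 -0.05] roll -0.000
```

View pics/g6.png

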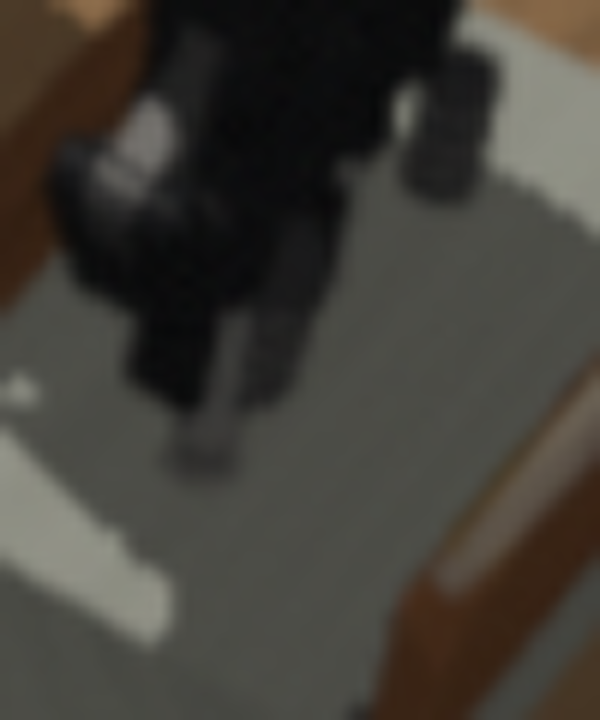

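View pics/scene16.png

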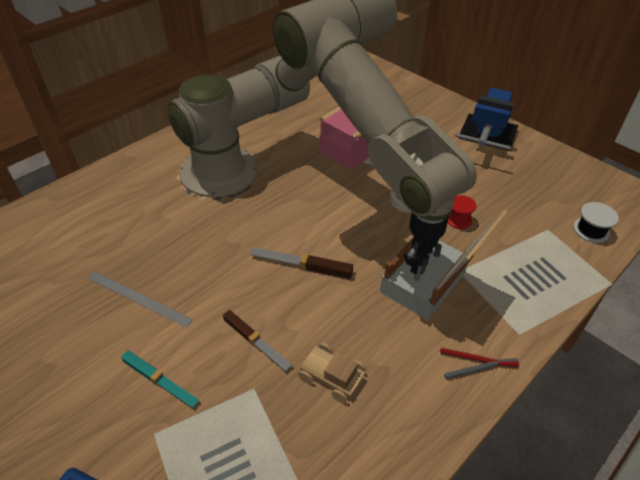

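```bash
python3 - <<'E'
from h import *
im=cv2.imread("pics/scene16.png")[265:285,408:428].astype(float)
im=np.clip((im-15)*3.2,0,255).astype('uint8')
cv2.imwrite('pics/g7.png',cv2.resize(im,None,fx=28,fy=28,interpolation=cv2.INTER_NEAREST))
f,cx,cy,M=cam("scene")
for dz in (20,22,27,29,54):
    X=np.array([684.9,51.8,60+28.8-dz]); o=-M[:3,:3].T@M[:3,3]; d=(o-X)[:2]; X[:2]+=7*d/np.linalg.norm(d)
    print(dz,(p("scene",X)-[408,265]+.5)*28)
E
```

```text
20 [236.36132745 375.67633186]
22 [233.11895316 391.37950689]
27 [225.04604217 430.477502  ]
29 [221.83001856 446.05305779]
54 [182.25167927 637.73530471]
```

View pics/g7.png

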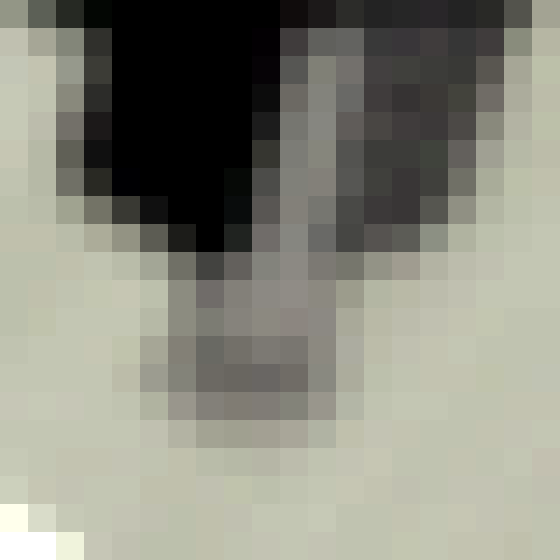

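Emit:
apply_moves(commands=[[2.5, 0, 0, 0, 0], [2.5, 0, 0, 0, 0], [2.5, 0, 0, 0, 0], [2.5, 0, 0, 0, 0], [2.5, 0, 0, 0, 0], [2.5, 0, 0, 0, 0]])

```text
time_s: 19.67
eef_pos: [684.9, 51.9, 103.9]
ee_rot: [-0.0, 0.998, 0.065, 0.0]
force: [1.3, -0.0, -2.2]
grip_width: 0.34
```

```bash
python3 - <<'E'
from h import *
go(684.4,53.3,104.2,.13); print(abs(ctrl.sense()['dq']).max())
print(ctrl.finish_job())
E
```

```text
t 19.67 P [684.9  51.9 103.9] yaw 0.1298 tilt [ 0.  0. -1.] F [ 1.3 -0.  -2.2] gw 0.340 | shift cm [-0.04 -0.15 -0.03] roll -0.000
0.0013536519182552548
the job is handed in; nothing more can be done
None
```

I levered the cover open with the smaller brown-handled knife and laid the knife back on the bench where it had been. I then drew the wide-headed gauge up about 29 mm, and the arm is holding it there still. The job was handed in at 19.7 s.

- **Cover:** after the knife was withdrawn, the lip sat where the images predict for the 1.9 rad stop. Against the stop, the push through the blade reached about 40 N at the wrist.
- **Gauge:** the arm's own readings give a lift of 28.8–29.0 mm. That puts the groove about 2 mm clear of the block, with about 25 mm of shank still in the bore. Side force during the draw was about 1 N or less. The grip is steady and the tool carries about 2 N downward.
- **Other things:** in the last scene picture the knife and the slim gauge are in place, and nothing else looked disturbed. The tape roll was hidden behind the arm in that picture.

Two checks did not agree exactly:

- **Cameras:** the two cameras differed by about 6 mm in y. When I first closed on the head there was 6 N of side force, so I shifted the gripper about 2 mm and closed again.
- **Groove height:** in the blurry close-up the groove looked 1–2 mm higher than the arm's reading. Both show it clear of the block.

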